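# Nudge a flange nut into its fixture pocket and swing the keeper over it

### The arm

A 6-joint arm with a two-finger parallel gripper is mounted at the origin on a cart in front of the work surface, level with it; the furniture and walls round the work are solid. World frame = base frame: x ahead of the robot, y to its left, z up, the work surface at z = 0. Lengths are in m, angles in rad, forces in N, time in s.
With the tool pointing down it reaches from about 0.25 to 0.8 m from the base axis. Payload 8.5 kg.
Tool frame: the origin (TCP) lies at the very end of the fingers, on their centre line; the grasp point (between the pads) lies env.grasp_offset behind it (env.grasp_offset is the distance from the TCP to the grasp point, in m); z points along the fingers, y is the direction in which the jaws open and shut (so a half turn about z gives the same grasp; the last joint's range is limited). The gripper opens to 85 mm and grips with 20 to 120 N. Pads are 22 mm wide; open, the fingers measure 114 mm over their backs; the gripper's body (76 mm by 85 mm) begins 54 mm behind the grasp point. The pads swing forward as they close: fully open they stand 13 mm farther back than shut.
Start: joints at [-1.106, 0.238, -0.013, 1.319, 0, 1.571], TCP at [0.235, -0.469, 0.231] pointing down, gripper open.
Joint ranges: [-2.66, 2.66], [-1.03, 1.9], [-1.14, 1.46], [-1.82, 2.27], [-1.45, 1.34], [-3.14, 3.14]. Speed limits (rad/s): [2.22, 2.22, 2.79, 3.14, 3.14, 3.14].

### API

Orientations are given as a unit quaternion [w, x, y, z].
In Python, from cell import env, solve_ik, status, snapshot, calibration, finder gives the robot as it stands. Calls block until the motion is done:
- env.move_pose(position, orientation): joint-space move of the TCP to a pose.
- env.servo_line(position, velocity=0.15, ori=None, until_force=None): straight line of the TCP; ori=None keeps the orientation; velocity is the mean speed in m/s. With until_force (N) it stops when the force on the tool has changed by that much, and returns True; else False.
- env.goto_joints(angles): joint-space move.
- env.gripper_to(opening, grasp_force=None): finger opening in m; grasp_force is the grip in N (None keeps the last); returns when the fingers have stopped.
- env.hold(seconds).
- solve_ik(position, orientation): joint angles nearest the present ones, or None.
- status.get_obs(): the state.
- snapshot(name): name is "scene" or "top" or "wrist"; returns (picture, depth): 400x640x3 uint8, red, green, blue; 400x640 float32, m along the optical axis (not along the pixel's ray), 0 where there is no reading.
- calibration(name): a dict with "fx", "fy", "cx", "cy" (pixels), "T" (4x4, takes a point from camera to world coordinates); the wrist camera has in their place "hand_eye" (4x4, takes a point from camera to tool coordinates, whose origin is the TCP and whose axes are the flange's). Camera axes: x right, y up, looking along -z (the intrinsics and any distortion apply to the point x, -y, -z); pixel columns grow to the right and rows downward; lengths in m; the calibration is good to about 2 mm. A picture is of the moment at which its call begins: read the wrist's pose just before it. calibration takes no time and is no camera call.
A pose or a line that the arm cannot do raises env.Unreachable and nothing moves.
- env.sign_off(): hands the job in, once; it reports no verdict.
Trained networks look in the newest picture that a camera, given by its name, has taken for a name from the list of things; names that differ only in an ending like _2 or _b are one class to them, and where a whole thing is asked for, a point or a joint stands for the part that bears it (a point fixed in the world has none). Each returns a list of dicts, best first, with "conf" (0 to 1); they miss things now and then, are a little off and sometimes report something else, mostly with a low value. They report only what shows in the picture. A call takes as long as a camera call. They do not tell look-alikes from the thing itself.
- finder.boxes_of(camera, target): "location" ([x, y, z] in m, in the coordinates of the camera as it stood for that picture, good to about 4 mm: the middle of the surface that is visible of it).
- finder.spot_point(camera, target): "location" ([x, y, z] in m, in the coordinates of the camera as it stood for that picture, good to about 4 mm: a listed point, or the origin of a listed thing).
The state is a dict: "time_s": time; "joint_positions": joint angles; "dq": joint speeds; "tau": joint torques, N m; "ee_pos": TCP position; "orientation": TCP orientation; "force": force on the tool from outside, world axes, zero at the start; "torque": the same for the moment, N m; "grip_width": finger opening in m.
Only numpy, scipy, OpenCV 4.12 (cv2) and the standard library are available. Lean on these libraries where they do the work, as an engineer would, in place of code of your own. Each camera call takes 0.05 s, during which the arm holds its last target.

### The job

Slide the loose steel flange nut along the blue plate of the assembly fixture, without lifting it off the plate, until it drops into the round pocket and sits flat and fully home. Then swing the yellow keeper over it to its stop by pushing its red knob, and let go. Work gently: never push on the nut or the fixture with more than 20 newtons (about 2 kg), and leave the two vials and the carton beside the fixture where they stand.

Things in the scene. Friction and masses are not known exactly. Their poses are not given: they have to be found in the camera images.
- fixture: Assembly fixture, fixed: grey base 236 (x) x 130 (y) x 6 mm, a blue plate 200 x 95 mm on it with its smooth top 20 mm above the table, an aluminium rail along each long side (y = +-48 to +-60 mm, 22 mm high). Origin: centre of the underside, on the table. x runs along it from the nut's start towards the pocket, roughly to the robot's right; y roughly away from the robot; z up.
- pocket_mid (a point): Mean place of the round pocket in the blue plate (39 mm across, 6 mm deep, rigid walls): on the fixture's centre line at its x = 35 mm, level with the plate's top. The blue plate is clamped at an unmeasured place along x, so the true pocket centre lies anywhere from 8 mm before it to 8 mm beyond it along x (y exact): find it by feel or by eye. A nut pushed along x drops in and stops at its far wall.
- funnel_mid (a point): Mean place of the funnel's middle, on the centre line at the fixture's x = -10 mm, level with the plate's top. Two white guide strips, 4 mm high and 6 mm wide, shift with the blue plate: 65 to 25 mm before the pocket's centre they converge from 82 to 40 mm apart, then run straight, 40 mm apart, along both sides of the pocket.
- nut_center (a point): Loose steel flange nut lying flat, 55 to 110 g: round flange 36 mm across, 4 mm thick, below a hexagon 26 mm across flats; 16 mm high in all. Point on its axis, half-way up (8 mm above its underside). It starts on the blue plate at the end away from the pocket, the point 28 mm above the table; seated in the pocket the point is 22 mm above the table and its top 10 mm above the plate.
- keeper (a joint): Angle of the yellow keeper, a bar 24 mm wide, 5 mm thick, swinging level about a post at the fixture's +y side: 0 = closed at its hard stop, across the pocket towards the fixture's -y; grows (counter-clockwise from above) as it opens towards +x (1.57 = along +x). Starts at 0.9 to 1.25, stays where left, takes about 1 N at the knob. Underside 12 mm above the blue plate: clears a seated nut, jams on an unseated one.
- keeper_knob (a point): Red upright knob near the keeper's free end, 14 mm across and 36 mm high, from 37 to 73 mm above the table; this point is on its axis, half-way up, 86 mm from the keeper's hinge axis.
- keeper_hinge (a point): Point on the keeper's upright hinge axis, 32 mm above the table, at x = 35, y = 70 mm of the fixture; the steel boss there is 27 mm across and ends 43 mm above the table.
- vial_a_center (a point): Bystander: glass vial with a blue cap, standing, 20 mm across and 46 mm high, past the pocket end of the fixture; point at its centre.
- vial_b_center (a point): Bystander: glass vial with an orange cap, standing, 20 mm across and 46 mm high, past the pocket end of the fixture; point at its centre.
- carton_center (a point): Bystander: small white and blue carton lying flat, 50 x 106 x 43 mm, past the nut's end of the fixture; point at its centre.
There are look-alikes about, which are no part of the job. Of the things shaped like the part that bears nut_center, the bare steel one is meant.

How it is judged:
By the outcome, as a careful person would: the job done as asked, in the order asked, and still so for the second after the job is handed in, with the robot touching nothing.
It also fails if it takes over 64 s, if anything falls off the work surface, if the arm or the gripper's body presses on something with over 40 N, if the wrist force passes 120 N, or if a joint passes its speed limit or range.

## Working session

There is one attempt and no reset: what is moved stays moved. The work goes in short steps, each a Python script; the robot and the scene stay as the last script left them, time stands still between calls to the robot, and variables do not carry over. Pictures are saved under pics/ and viewed, and the job is handed in when it is done.

```bash
ls; mkdir -p pics; cat > h.py <<'E'
import numpy as np, cv2
from cell import env, solve_ik, status, snapshot, calibration, finder
def save(n,p,crop=None,scale=1):
    q=p[:,:,::-1]
    if crop: q=q[crop[1]:crop[3],crop[0]:crop[2]]
    if scale!=1: q=cv2.resize(q,None,fx=scale,fy=scale,interpolation=cv2.INTER_CUBIC)
    cv2.imwrite('pics/'+n+'.png',q)
def w(T,p): return (T@np.r_[p,1])[:3]
def px(c,P): # world->pixel
    q=np.linalg.inv(c['T'])@np.r_[P,1]; 
    return c['fx']*q[0]/-q[2]+c['cx'], c['fy']*(-q[1])/-q[2]+c['cy']
E
python3 - <<'E'
from h import *
for n in ['scene','top']:
    p,d=snapshot(n); save(n+'0',p); c=calibration(n); print(n,{k:(np.round(v,3).tolist()) for k,v in c.items()})
    for t in ['fixture','nut_center','keeper_knob','keeper_hinge','pocket_mid','funnel_mid','vial_a_center','carton_center']:
        for r in finder.spot_point(n,t): 
            P=w(c['T'],r['location']); print(t,round(r['conf'],2),P.round(4),np.round(px(c,P)))
print(status.get_obs())
E
```

```text
pics
scene {'fx': 446.57, 'fy': 446.57, 'cx': 322.061, 'cy': 203.093, 'T': [[0.13, 0.827, -0.547, 0.15], [-0.991, 0.102, -0.082, 0.053], [-0.012, 0.553, 0.833, 0.795], [0.0, 0.0, 0.0, 1.0]]}
fixture 0.53 [0.6255 0.1488 0.0274] [310. 214.]
nut_center 0.79 [0.6242 0.1474 0.0297] [311. 214.]
nut_center 0.51 [0.514  0.3034 0.0073] [224. 259.]
nut_center 0.49 [0.6754 0.2648 0.0105] [261. 193.]
keeper_knob 0.57 [ 0.6613 -0.026   0.0509] [399. 201.]
keeper_knob 0.26 [0.6889 0.0603 0.0302] [357. 192.]
pocket_mid 0.72 [0.617  0.055  0.0171] [356. 225.]
funnel_mid 0.97 [0.6154 0.1006 0.0204] [333. 222.]
vial_a_center 0.53 [ 0.5721 -0.065   0.023 ] [416. 250.]
carton_center 0.83 [0.5973 0.2899 0.0209] [240. 220.]
top {'fx': 461.563, 'fy': 461.563, 'cx': 319.217, 'cy': 203.958, 'T': [[-0.01, 0.998, -0.058, 0.556], [-0.999, -0.008, 0.032, 0.118], [0.032, 0.058, 0.998, 0.897], [0.0, 0.0, 0.0, 1.0]]}
fixture 0.97 [ 0.6158  0.0866 -0.0028] [320. 200.]
nut_center 0.66 [0.6216 0.1488 0.0281] [288. 196.]
nut_center 0.63 [0.6794 0.2568 0.0077] [232. 167.]
nut_center 0.62 [0.5116 0.2978 0.0081] [210. 255
[... 296 characters left out ...]
.2842 0.0203] [216. 208.]
{'time_s': 0.9, 'joint_positions': array([-1.10600371e+00,  2.38153764e-01, -1.35205749e-02,  1.31920243e+00,
        3.45308329e-06,  1.57080743e+00]), 'dq': array([-0.00031415,  0.0004279 , -0.00134564,  0.00190527,  0.00095136,
        0.0012996 ]), 'tau': array([-2.54411907e-04, -5.38565218e+01,  3.46691251e+01,  2.62035515e-03,
       -4.40459735e-05,  3.39894257e-05]), 'ee_pos': array([ 0.23529981, -0.46925325,  0.23129247]), 'orientation': array([-3.95395743e-05,  9.73118574e-01,  2.30304668e-01, -7.58392003e-06]), 'force': array([0.23765797, 0.16174155, 0.51890869]), 'torque': array([-0.01461739,  0.0297057 , -0.00783209]), 'grip_width': 0.08544324764317741}
```

View pics/top0.png

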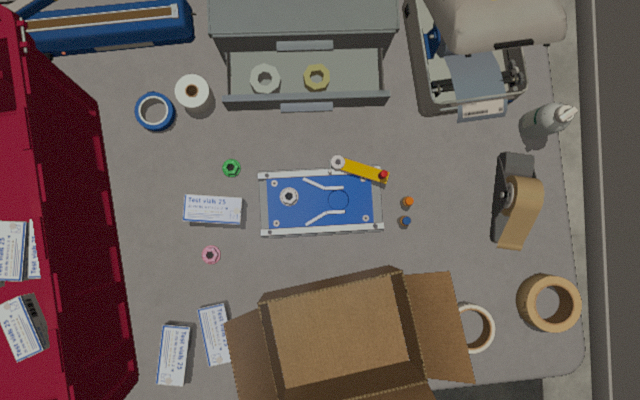

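```bash
python3 - <<'E'
import cv2
i=cv2.imread('pics/top0.png'); cv2.imwrite('pics/topc.png',cv2.resize(i[130:280,180:440],None,fx=3,fy=3,interpolation=cv2.INTER_CUBIC))
E
```

```text
(no output)
```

View pics/topc.png

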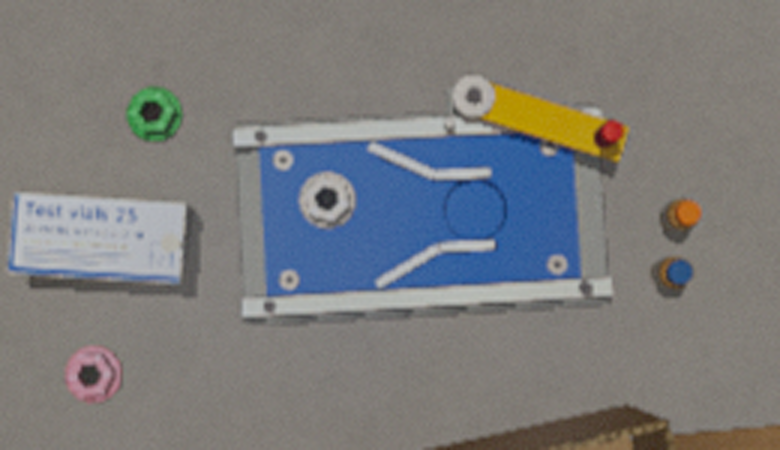

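View pics/scene0.png

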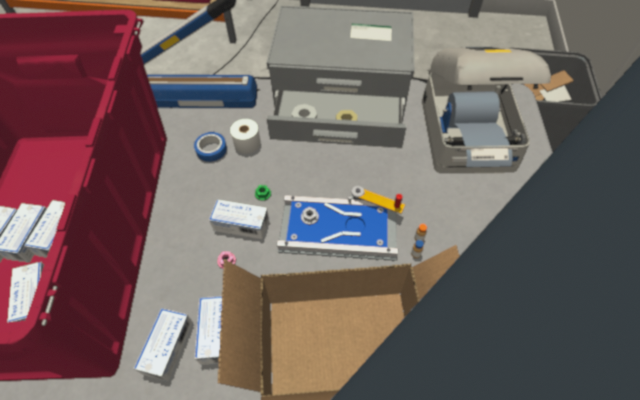

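The scene has three nuts. In the top view the bare steel one is on the blue plate at (288,196), the green one is at (231,168) and the pink one at (211,254). The crop confirms that the steel one on the plate is meant. Next I'll get metric positions and obstacle heights.

```bash
python3 - <<'E'
from h import *
c=calibration('top'); T=c['T']
def un(u,v,z):
    d=T[:3,:3]@np.array([(u-c['cx'])/c['fx'],-(v-c['cy'])/c['fy'],-1.]); o=T[:3,3]
    return o+d*(z-o[2])/d[2]
def cr(u,v): return 180+u/3-1/3,130+v/3-1/3
for n,(u,v),z in [('rFL',(233,129),.022),('rNL',(243,299),.022),('rNLb',(244,319),.022),('rNR',(611,281),.022),('rNRb',(612,296),.022),
  ('screwFL',(261,136),.022),('screwNL',(269,306),.022),('screwNR',(586,287),.022),('plateNL',(268,297),.02),('plateNR',(581,281),.02),('plateFL',(261,148),.02),
  ('nut top',(327,198),.036),('pocket',(475,210),.02),('stripF end',(491,174),.024),('stripN end',(494,245),.024),('hinge',(474,96),.043),('knob',(611,132),.073)]:
    print(n,un(*cr(u,v),z)[:2].round(4))
p,d=snapshot('top')
v,u=np.mgrid[0:400,0:640]
X=np.stack([(u-c['cx'])/c['fx']*d,-(v-c['cy'])/c['fy']*d,-d,np.ones_like(d)],-1)@T.T
Z=X[...,2]
print('z pts',[ (k,X[k[1],k[0],:3].round(3)) for k in [(330,278),(262,310),(430,320),(300,20),(300,88),(305,106),(410,300),(240,350),(212,208)]])
m=(X[...,0]<.75)&(d>0)
print('max z near', [ (round(a,2), Z[m&(abs(X[...,0]-a)<.02)&(abs(X[...,1]-.05)<.2)].max().round(3)) for a in np.arange(.25,.76,.05)])
print(env.grasp_offset)
E
```

```text
rFL [0.6673 0.2068]
rNL [0.5597 0.2008]
rNLb [0.5472 0.2002]
rNR [ 0.5689 -0.0319]
rNRb [ 0.5594 -0.0324]
screwFL [0.6627 0.1892]
screwNL [0.5552 0.1845]
screwNR [ 0.5652 -0.0159]
plateNL [0.5608 0.1853]
plateNR [ 0.5691 -0.0131]
plateFL [0.6553 0.1894]
nut top [0.6219 0.1472]
pocket [0.6148 0.0538]
stripF end [0.6374 0.0437]
stripN end [0.5923 0.0423]
hinge [0.6844 0.0553]
knob [ 0.6577 -0.0248]
z pts [((330, 278), array([0.467, 0.071, 0.02 ])), ((262, 310), array([0.422, 0.192, 0.1  ])), ((430, 320), array([ 0.411, -0.082,  0.152])), ((300, 20), array([0.879, 0.123, 0.206])), ((300, 88), array([0.815, 0.124, 0.071])), ((305, 106), array([0.77 , 0.116, 0.114])), ((410, 300), array([ 0.44 , -0.056,  0.128])), ((240, 350), array([0.377, 0.217, 0.184])), ((212, 208), array([0.6  , 0.288, 0.042]))]
max z near [(np.float64(0.25), np.float64(0.093)), (np.float64(0.3), np.float64(0.205)), (np.float64(0.35), np.float64(0.206)), (np.float64(0.4), np.float64(0.206)), (np.float64(0.45), np.float64(0.197)), (np.float64(0.5), np.float64(0.197)), (np.float64(0.55), np.float64(0.048)), (np.float64(0.6), np.float64(0.05)), (np.float64(0.65), np.float64(0.076)), (np.float64(0.7), np.float64(0.046)), (np.float64(0.75), np.float64(0.006))]
0.0187
```

```bash
python3 - <<'E'
from h import *
c=calibration('top'); T=c['T']
p,d=snapshot('top')
v,u=np.mgrid[0:400,0:640]
X=np.stack([(u-c['cx'])/c['fx']*d,-(v-c['cy'])/c['fy']*d,-d,np.ones_like(d)],-1)@T.T
Z=X[...,2]
ys=np.arange(.25,-.26,-.05); print('y',ys.round(2))
for a in np.arange(.3,.6,.03):
    print(round(a,2),[ float((Z[(d>0)&(abs(X[...,0]-a)<.015)&(abs(X[...,1]-b)<.025)].max(initial=-1)).round(3)) for b in ys])
xf=np.array([.0499,-.9988,0]);yf=np.array([.9988,.0499,0])
R=np.c_[-xf,yf,[0,0,-1]]
from scipy.spatial.transform import Rotation as Ro
for s in (1,-1):
  R=np.c_[s*-np.cross(yf,[0,0,-1])*-1,s*yf,[0,0,-1]]; q=Ro.from_matrix(R).as_quat()[[3,0,1,2]]
  print(np.linalg.det(R),q, solve_ik([.62,.17,.15],q), solve_ik([.614,.08,.026],q))
E
```

```text
y [ 0.25  0.2   0.15  0.1   0.05  0.   -0.05 -0.1  -0.15 -0.2  -0.25]
0.3 [0.003, 0.204, 0.144, 0.009, 0.125, 0.148, 0.161, 0.165, -1.0, 0.004, 0.005]
0.33 [0.047, 0.205, 0.134, 0.008, 0.008, 0.009, 0.126, 0.187, 0.196, 0.04, 0.005]
0.36 [0.206, 0.205, 0.009, 0.009, 0.008, 0.009, 0.135, 0.194, 0.198, 0.039, 0.039]
0.39 [0.207, 0.198, 0.008, 0.008, 0.008, 0.009, 0.144, 0.197, 0.197, 0.039, 0.04]
0.42 [0.205, 0.19, 0.008, 0.009, 0.009, 0.008, 0.151, 0.198, 0.039, 0.039, 0.004]
0.45 [0.004, 0.128, 0.128, 0.129, 0.128, 0.009, 0.157, 0.198, 0.004, 0.004, 0.005]
0.48 [0.005, 0.004, 0.004, 0.043, 0.128, 0.127, 0.165, 0.197, 0.004, 0.004, 0.005]
0.51 [0.004, 0.004, 0.004, 0.004, 0.007, 0.005, 0.005, 0.005, 0.004, 0.005, 0.041]
0.54 [0.005, 0.027, 0.026, 0.023, 0.009, 0.01, 0.005, 0.005, 0.006, 0.004, 0.062]
0.57 [0.047, 0.026, 0.027, 0.026, 0.025, 0.027, 0.049, 0.048, 0.005, 0.004, 0.086]
1.00009145 [0.         0.68923954 0.72453355 0.        ] [0.2676163  0.47369643 0.13287599 1.22997589 0.         1.78849418] [ 0.12956328  0.52653942 -0.11891855  0.92533835  0.          1.65044116]
1.00009145 [ 0.          0.72453355 -0.68923954  0.        ] [ 0.2676163   0.47369643  0.13287599  1.22997589  0.         -1.35309847] [ 0.12956328  0.52653942 -0.11891855  0.92533835  0.         -1.49115149]
```

```bash
cat >> h.py <<'E'
from scipy.spatial.transform import Rotation as Ro
ang=np.arctan2(-.2004,.0100)
O=np.array([.6141,.0868,0]); xf=np.array([np.cos(ang),np.sin(ang),0]); yf=np.array([-np.sin(ang),np.cos(ang),0])
def F(x,y,z): return O+xf*x*1e-3+yf*y*1e-3+np.array([0,0,z*1e-3])
def invF(P): q=np.asarray(P)-O; return np.array([q@xf,q@yf,q[2]])*1e3
def quat(phi=0): # tool down, jaw axis = yf rotated by phi (ccw from above)
    c,s=np.cos(phi),np.sin(phi); y=c*yf-s*xf; z=np.array([0,0,-1.]); x=np.cross(y,z)
    return Ro.from_matrix(np.c_[x,y,z]).as_quat()[[3,0,1,2]]
def ob(): 
    o=status.get_obs(); print('t',round(o['time_s'],2),'F',invF(o['ee_pos']).round(1),'f',np.round([o['force']@xf,o['force']@yf,o['force'][2]],2),'g',round(o['grip_width'],4)); return o
E
python3 - <<'E'
from h import *
o=ob()
env.servo_line(o['ee_pos']+[0,0,.1],velocity=.25)
env.move_pose(F(-95,11,200),quat()); ob()
env.gripper_to(.016,20); ob()
o=status.get_obs(); c=calibration('wrist')
Tw=np.eye(4); q=o['orientation']; Tw[:3,:3]=Ro.from_quat(q[[1,2,3,0]]).as_matrix(); Tw[:3,3]=o['ee_pos']; Tw=Tw@c['hand_eye']
p,d=snapshot('wrist'); save('w1',p); np.savez('w1',p=p,d=d,T=Tw); print(c)
c['T']=Tw
for t in ['nut_center','pocket_mid','funnel_mid','keeper_knob','fixture']:
  for r in finder.spot_point('wrist',t):
    P=w(Tw,r['location']); print(t,round(r['conf'],2),invF(P).round(1),np.round(px(c,P)))
E
```

```text
t 1.0 F [ 536.5 -406.   231.3] f [-0.29  0.23 -0.31] g 0.0853
t 4.26 F [-94.   11.2 200.3] f [ 0.09 -0.18 -0.55] g 0.0853
t 4.92 F [-95.  11. 200.] f [-0.74 -0.16  0.34] g 0.0158
{'fx': 307.2990118609369, 'fy': 307.2990118609369, 'cx': 324.1037275878813, 'cy': 201.51505875041238, 'hand_eye': array([[-1.71027245e-04,  9.62544617e-01,  2.71123277e-01,
         6.85481178e-02],
       [ 9.99999749e-01,  3.51152671e-04, -6.15856051e-04,
         2.46183945e-05],
       [-6.87994589e-04,  2.71123104e-01, -9.62544435e-01,
        -1.42297569e-01],
       [ 0.00000000e+00,  0.00000000e+00,  0.00000000e+00,
         1.00000000e+00]])}
nut_center 0.91 [-169.4   76.3    4.8] [386. 109.]
nut_center 0.72 [-58.1  10.6  28.6] [324. 217.]
nut_center 0.72 [-222.7  -89.9    4.1] [224.  54.]
pocket_mid 0.92 [32.7 -0.4 17.7] [314. 286.]
funnel_mid 0.7 [-19.2  -0.9  18.8] [313. 246.]
fixture 0.81 [-0.1  1.4  0.4] [316. 255.]
```

View pics/w1.png

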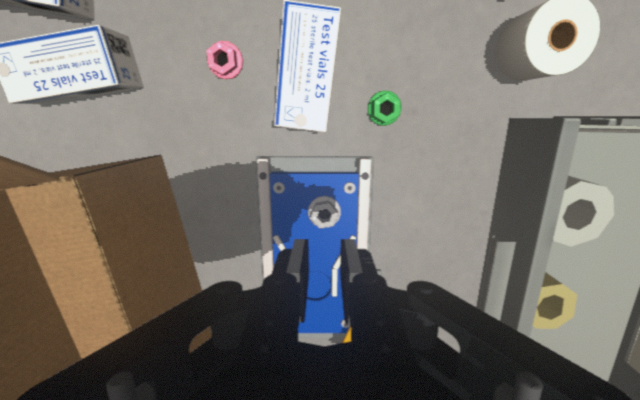

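The wrist view shows the steel nut at (324,213) on the plate, with the two slightly open fingertips near (300,240) and (350,240). The nut and pocket positions agree with the top camera: nut at fixture (-59, 11), pocket x about 33. I'll descend behind the nut and push it.

```bash
python3 - <<'E'
from h import *
env.servo_line(F(-98,11,60),velocity=.2)
print(env.servo_line(F(-98,11,25.5),velocity=.05,until_force=5)); ob()
print(env.servo_line(F(-78,9,25.5),velocity=.05,until_force=7)); ob()
print(env.servo_line(F(-30,0,25.5),velocity=.05,until_force=7)); ob()
o=status.get_obs(); c=calibration('wrist')
p,d=snapshot('wrist'); save('w2',p,(220,120,420,320),3)
p,d=snapshot('top'); save('t2',p,(240,140,410,260),4)
E
```

```text
False
t 6.91 F [-98.1  11.2  25.6] f [-0.19 -0.52 -0.21] g 0.0162
False
t 7.46 F [-77.6   9.1  25.6] f [-0.77  0.84  1.33] g 0.0165
False
t 8.58 F [-30.2   0.1  25.5] f [-0.44  0.65 -0.19] g 0.0157
```

View pics/w2.png

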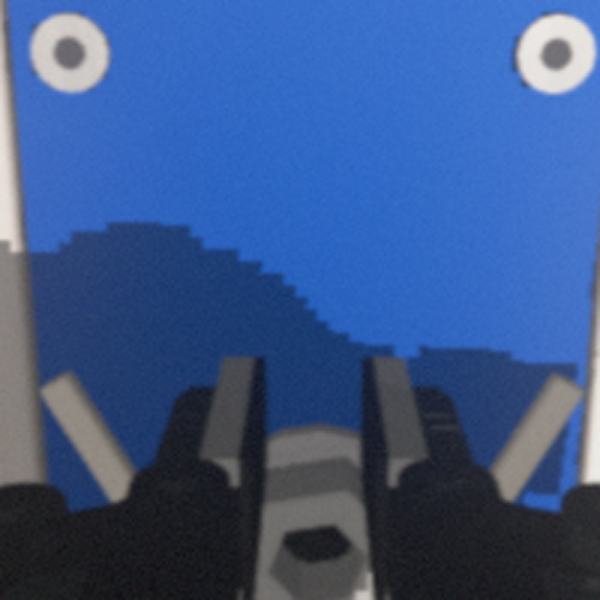

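View pics/t2.png

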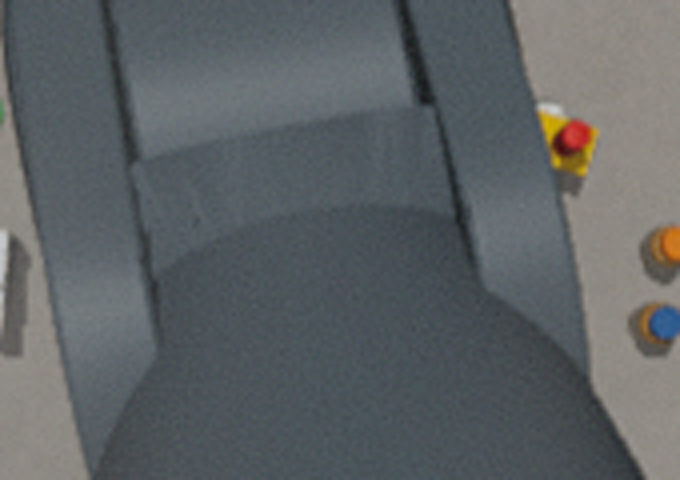

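The enlarged wrist view shows the nut ahead of the two fingers, centred between them at about (318,560) in the crop, and moving with them. I'll continue straight.

```bash
python3 - <<'E'
from h import *
h=env.servo_line(F(-4,0,25.5),velocity=.04,until_force=6); print(h); ob()
if not h:
    print(env.servo_line(F(22,0,25.5),velocity=.02,until_force=5)); 
ob()
p,d=snapshot('wrist'); save('w3',p,(220,120,420,320),3)
p,d=snapshot('scene'); save('s3',p,(260,160,460,280),4)
E
```

```text
False
t 9.48 F [-3.8  0.  25.5] f [-0.4   0.4  -0.07] g 0.0162
True
t 10.32 F [12.1 -0.6 25.2] f [-3.77 -0.68  1.6 ] g 0.0159
```

View pics/w3.png

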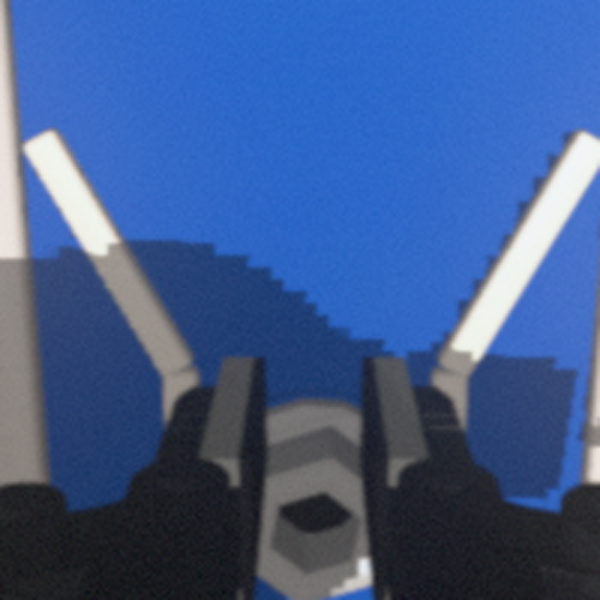

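View pics/s3.png

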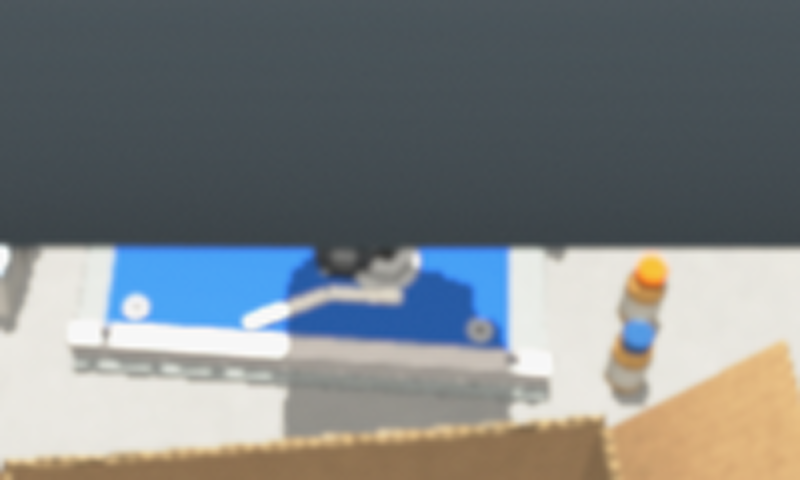

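The push met a stop at x = 12, which puts the nut near the pocket's far wall. I'll back off and measure the nut's height and tilt with the wrist camera.

```bash
cat >> h.py <<'E'
def wrist(name):
    o=status.get_obs(); c=calibration('wrist')
    Tw=np.eye(4); q=o['orientation']; Tw[:3,:3]=Ro.from_quat(q[[1,2,3,0]]).as_matrix(); Tw[:3,3]=o['ee_pos']; c['T']=Tw@c['hand_eye']
    p,d=snapshot('wrist'); save(name,p)
    v,u=np.mgrid[0:400,0:640]
    X=np.stack([(u-c['cx'])/c['fx']*d,-(v-c['cy'])/c['fy']*d,-d,np.ones_like(d)],-1)@c['T'].T
    G=np.stack([(X[...,:3]-O)@xf,(X[...,:3]-O)@yf,X[...,2]],-1)*1e3; G[d==0]=np.nan
    return p,d,c,G
E
python3 - <<'E'
from h import *
env.servo_line(F(-5,0,25.5),velocity=.08)
env.servo_line(F(90,0,150),velocity=.25); ob()
p,d,c,G=wrist('w4'); np.save('G4',G)
def st(x0,x1,y0,y1):
    m=(G[...,0]>x0)&(G[...,0]<x1)&(G[...,1]>y0)&(G[...,1]<y1); return np.nanmedian(G[m][:,2]).round(1),m.sum()
print('plate',st(-80,-45,-30,30),'rail',st(-40,40,-58,-50))
m=(abs(G[...,0]-34)<25)&(abs(G[...,1])<17)&(G[...,2]>27)&(G[...,2]<45)
P=G[m]; print('nut top',m.sum(),P.min(0).round(1),P.max(0).round(1),np.median(P,0).round(1))
A=np.c_[P[:,:2]-P[:,:2].mean(0),np.ones(len(P))]; print(np.linalg.lstsq(A,P[:,2],rcond=None)[0])
for r in finder.spot_point('wrist','nut_center')+finder.spot_point('wrist','pocket_mid')+finder.spot_point('wrist','keeper_knob'):
    Q=w(c['T'],r['location']); print(round(r['conf'],2),invF(Q).round(1),np.round(px(c,Q)))
E
```

```text
t 11.57 F [ 89.8  -0.6 149. ] f [-0.71 -1.2   0.  ] g 0.016
plate (np.float64(19.7), np.int64(2208)) rail (np.float64(21.7), np.int64(993))
nut top 615 [ 18.8 -13.4  27.1] [47.2 14.1 31.6] [32.4  0.  29.6]
[-6.98039676e-03  1.57803713e-04  2.96167311e+01]
0.79 [34.9 -3.2 20.8] [321. 132.]
0.78 [112.9  39.6  52.6] [373. 230.]
```

View pics/w4.png

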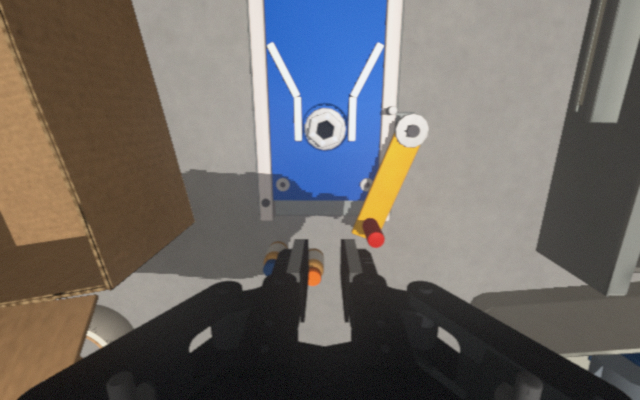

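The nut is seated: its top is at 29.6 mm (30 expected), its tilt is 0.4° and it shows at (325,129). The knob is at (375,238), keeper angle about 1.19. Now the keeper.

```bash
python3 - <<'E'
from h import *
H=np.array([35,70.])
def pos(a,d,z): 
    q=H+86*np.array([np.sin(a),-np.cos(a)])+d*np.array([np.cos(a),np.sin(a)]); return F(q[0],q[1],z)
print(solve_ik(pos(1.19,35,47),quat(1.19)),solve_ik(pos(0,17,47),quat(0)))
env.gripper_to(.008)
env.move_pose(pos(1.19,36,150),quat(1.19)); 
env.servo_line(pos(1.19,36,80),velocity=.2)
print(env.servo_line(pos(1.19,36,47),velocity=.08,until_force=5)); o=ob(); f0=o['force']
print(env.servo_line(pos(1.19,18,47),velocity=.05,until_force=5)); ob()
a=1.19
while a>.12:
    a-=.12
    h=env.servo_line(pos(a,17,47),velocity=.06,ori=quat(a),until_force=5)
    o=status.get_obs(); print(round(a,2),h,np.round(o['force']-f0,1))
    if h: break
ob()
p,d,c,G=wrist('w5')
E
```

```text
[-0.05404067  0.6197138   0.11846132  1.06954385  0.          0.27689682] [ 0.05665075  0.48088043 -0.13948702  0.95042888  0.          1.57758824]
False
t 14.21 F [128.2  71.6  47.2] f [0.38 0.92 0.69] g 0.0081
False
t 14.72 F [121.4  54.7  47.4] f [-0.31 -0.04 -0.41] g 0.0077
1.07 False [-0.2 -0.1 -1.1]
0.95 False [-1.1 -0.2 -1.2]
0.83 False [-1.1 -0.  -1.1]
0.71 False [-1.1 -1.  -0.6]
0.59 False [-1.4 -1.  -0.4]
0.47 False [-0.9  0.1 -0.7]
0.35 False [-1.1  0.7 -0.3]
0.23 False [-0.6  1.8 -0.5]
0.11 False [-0.8  0.2 -1.6]
t 17.66 F [ 61.5 -13.4  47. ] f [ 0.1   0.14 -0.87] g 0.0081
```

View pics/w5.png

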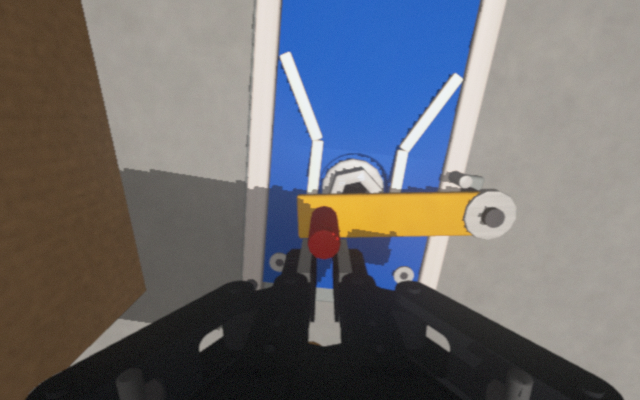

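The keeper bar lies across the plate with the knob between the fingertips at (323,240), close to closed and following well. Next is a slow, guarded push to the stop.

```bash
python3 - <<'E'
from h import *
H=np.array([35,70.])
def pos(a,d,z): 
    q=H+86*np.array([np.sin(a),-np.cos(a)])+d*np.array([np.cos(a),np.sin(a)]); return F(q[0],q[1],z)
ob()
h=env.servo_line(pos(.03,17,47),velocity=.03,ori=quat(0.0),until_force=5); print(h); ob()
if not h: print(env.servo_line(pos(-.1,17,47),velocity=.015,until_force=5)); ob()
e=invF(status.get_obs()['ee_pos'])
env.servo_line(F(e[0]+30,e[1],47),velocity=.08)
env.servo_line(F(e[0]+50,e[1],150),velocity=.2); ob()
p,d,c,G=wrist('w6')
m=(p[...,0]>150)&(p[...,1]>110)&(p[...,2]<60)&(abs(G[...,2]-37)<3)&(G[...,0]<90)&(G[...,0]>0)
P=G[m]; 
for y in (0,10,20,30,40,50): 
    q=P[abs(P[:,1]-y)<3]; print(y,q[:,0].min().round(1),q[:,0].max().round(1),np.median(q[:,2]).round(1)) if len(q) else None
m=(p[...,0]>120)&(p[...,1]<50)&(p[...,2]<50)&(G[...,2]>70)
print('knob',np.nanmedian(G[m],0),m.sum())
for r in finder.spot_point('wrist','keeper_knob')+finder.spot_point('wrist','nut_center'):
    Q=w(c['T'],r['location']); print(round(r['conf'],2),invF(Q).round(1),np.round(px(c,Q)))
E
```

```text
t 17.71 F [ 61.6 -13.4  47. ] f [ 0.03 -0.5   0.65] g 0.0079
False
t 18.09 F [ 54.8 -15.3  47. ] f [-0.41 -0.09  0.87] g 0.0081
True
t 18.58 F [ 49.4 -16.4  46.8] f [2.14 1.47 2.17] g 0.0082
t 19.78 F [ 99.  -16.8 149.2] f [-0.36 -0.18  0.22] g 0.0083
0 22.3 42.3 36.6
10 22.3 43.2 36.6
20 22.3 43.1 36.7
30 22.3 42.4 36.7
40 22.2 43.9 36.7
50 21.5 44.0 36.8
knob [nan nan nan] 0
0.88 [ 32.5 -16.2  54.5] [325. 118.]
0.46 [35.9 72.9 35. ] [435. 122.]
0.32 [-1.7  0.3 -0.2] [343.  77.]
  return np.nanmean(a, axis, out=out, keepdims=keepdims)
```

View pics/w6.png

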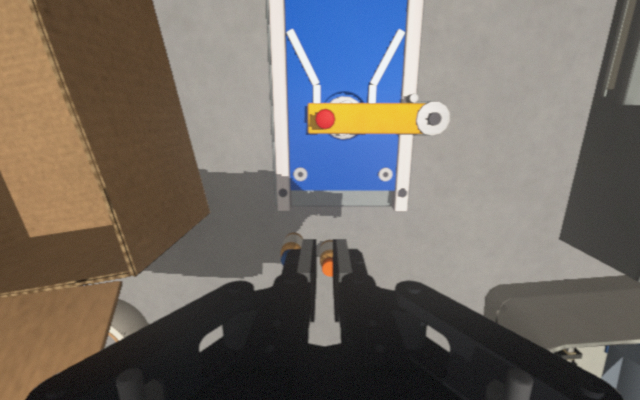

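The bar lies straight across the pocket against the stop pin at (415,97), with its edge at x = 22.3 mm along its whole length, so the angle is about 0. I'll retreat clear and do a last overall check.

```bash
python3 - <<'E'
from h import *
e=status.get_obs()['ee_pos']
env.servo_line(e+[0,0,.17],velocity=.25)
env.move_pose([.235,-.469,.33],[0,.973119,.230305,0]); ob()
p,d=snapshot('top'); save('t7',p,(180,130,440,280),3)
c=calibration('top')
for t in ('vial_a_center','carton_center','keeper_knob','nut_center'):
  for r in finder.spot_point('top',t): print(t,round(r['conf'],2),w(c['T'],r['location']).round(4))
E
```

```text
t 22.86 F [ 536.  -405.6  329.9] f [ 0.32  0.55 -0.48] g 0.0084
vial_a_center 0.55 [ 0.5697 -0.0697  0.0217]
carton_center 0.96 [0.599  0.2853 0.0214]
keeper_knob 0.59 [0.5998 0.0501 0.052 ]
nut_center 0.84 [0.5107 0.2952 0.0093]
nut_center 0.77 [0.6805 0.2572 0.0069]
nut_center 0.38 [0.6148 0.0526 0.0245]
```

View pics/t7.png

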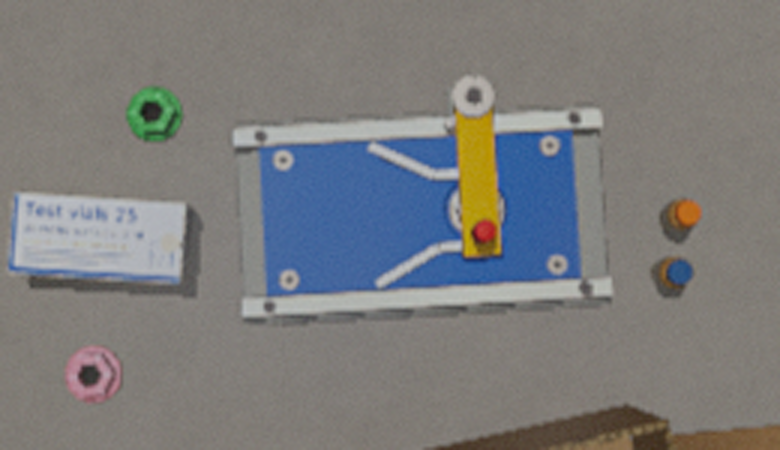

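The top view shows the keeper closed over the nut. The vials at crop (685,213) and (677,272), and the carton, are at the same pixels as at the start.

```bash
python3 -c "
from h import *
env.sign_off(); ob()"
```

```text
the job is handed in; nothing more can be done
the job is handed in; nothing more can be done
```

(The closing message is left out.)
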